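# Blank off the vacuum port with the flange that fits its studs

## Task

Close the open vacuum port with a blanking flange from the black rack: find the one whose bolt holes line up with the port's studs, and since two have that pattern, use the thick one (12 mm), not the thin one. It stands on edge in the rack, so lay it flat on the white foam block with its knob up and let go, then take it again and lower it over the studs until it sits flush on the port. Leave the other flanges in the rack and do not disturb the flask, wash bottle, petri dish and tip box.

Things in the scene. Friction and masses are not known exactly. Their poses are not given: they have to be found in the camera images.
- flange_a_center (a point): Flange a: steel disc 70 mm across, 12 mm thick, black knurled knob (20 mm wide, 28 mm high) at the middle of one face, other face flat. Four 8.5 mm through holes on a 50 mm circle, at 45, 135, 225, 315 degrees from its x axis. Origin: the disc's centre, half-way through its thickness; z: along its axis to the knob; x: in its plane, up the slope as it stands in the rack. 0.25 to 0.4 kg.
- flange_a: Flange a itself: same origin and axes as flange_a_center.
- flange_b_center (a point): Flange b: as flange a (size, knob, origin, axes, the same four holes on a 50 mm circle) but only 8 mm thick.
- flange_c_center (a point): Flange c: as flange a and 12 mm thick, but three 8.5 mm holes on a 50 mm circle, at 45, 165 and 285 degrees.
- flange_d_center (a point): Flange d: as flange a and 12 mm thick, but its four holes lie on a smaller circle, 38 mm.
- rack_mid (a point): Fixed black rack, 312 mm long (along y), 72 mm deep. The four flanges stand in it on edge, side by side at 75 mm pitch, in any order, knobs to its -x side (the robot), leaning 10 degrees back (tops to +x). Point: middle of the floor of its channel, 9 mm above the bench.
- rack: The rack's channel is 15 mm wide, with a front rail 12 mm and a back rail 33 mm high and grey dividers 17 mm high (measured along a flange from its lower rim); above these the flanges' rims and faces are free, front and back.
- port_seat (a point): Fixed steel vacuum port; point: centre of its upward sealing face, 85 mm above the bench, z up. The face is 70 mm across with an open bore and black O-ring, and bears four brass studs 6 mm thick, 20 mm tall, ends pointed, on a 50 mm circle at 45, 135, 225, 315 degrees from its x axis.
- port: The port's foot (origin on the bench, same axes as port_seat), 96 mm wide; neck 54 mm. A gauge with a blue cap, 34 mm wide, top 134 mm above the bench, stands 78 mm from the port's axis on its +x side.
- foam_top (a point): Fixed white foam block, 106 x 118 (x by y) x 44 mm high, flat top. Point: centre of its top face.
- tip_box_center (a point): Loose pipette-tip box, dark blue with purple top and white tips, 90 x 127 x 63 mm (x, y, z); point on its axis 30 mm above its foot. Leave alone.
- foil_flask_center (a point): Loose flask wrapped in foil, 70 mm wide, 78 mm high; its centre. Leave alone.
- wash_bottle_center (a point): Loose clear wash bottle, 74 x 97 mm, 224 mm high with its bent spout; point on its axis 80 mm above its foot. Leave alone.
- petri_dish_center (a point): Loose petri dish, 91 mm wide, 17 mm high; its centre. Leave alone.

How it is judged:
On the way:
1. the thick matching flange lies flat on the foam block, knob up, let go (angle between flange_a_center's own z axis and vertical below 0.1 rad and horizontal distance between flange_a_center and foam_top below 0.055 m and z of flange_a_center in the frame of foam_top between 0.002 and 0.012 m and contact force between the fingers and flange_a below 0.2 N and linear speed of flange_a below 0.02 m/s), for 0.2 s.
At the end, for the whole second after the job is handed in: The 12 mm flange with four holes on the 50 mm circle sits flush over the studs, knob up: its centre within 4 mm of the port's axis, its underside within 2 mm of the sealing face, tilt under 0.05 rad, at rest; the other three flanges are within 30 mm of where they stood (horizontal distance between flange_a_center and port_seat below 0.004 m and z of flange_a_center in the frame of port_seat between 0.004 and 0.008 m and angle between flange_a_center's own z axis and vertical below 0.05 rad and linear speed of flange_a below 0.01 m/s and distance of each of flange_b_center, flange_c_center, flange_d_center from where it was at the start of the episode below 0.03 m); the robot touches nothing.
It fails at once if the tip box is pushed more than 30 mm or tipped over (distance of tip_box_center from where it was at the start of the episode above 0.03 m or angle between tip_box_center's own z axis and vertical above 0.5 rad).
It fails at once if the foil-wrapped flask is pushed more than 30 mm or tipped over (distance of foil_flask_center from where it was at the start of the episode above 0.03 m or angle between foil_flask_center's own z axis and vertical above 0.5 rad).
It fails at once if the wash bottle is pushed more than 30 mm or tipped over (distance of wash_bottle_center from where it was at the start of the episode above 0.03 m or angle between wash_bottle_center's own z axis and vertical above 0.5 rad).
It fails at once if the petri dish is pushed more than 30 mm or tipped over (distance of petri_dish_center from where it was at the start of the episode above 0.03 m or angle between petri_dish_center's own z axis and vertical above 0.5 rad).
It also fails if it takes over 58 s, if anything falls off the work surface, if the arm or the gripper's body presses on something with over 40 N, if the wrist force passes 120 N, or if a joint passes its speed limit or range.

## Robot

A 6-joint arm with a two-finger parallel gripper is mounted at the origin on a cart in front of the work surface, level with it; the furniture and walls round the work are solid. World frame = base frame: x ahead of the robot, y to its left, z up, the work surface at z = 0. Lengths are in m, angles in rad, forces in N, time in s.
With the tool pointing down it reaches from about 0.35 to 0.875 m from the base axis. Payload 15.5 kg.
Tool frame: the origin (TCP) lies on the centre line of the jaws, within the pads' length; the fingertips stand 22 mm ahead of it and the grasp point (between the pads) lies 3 mm ahead of it; z points along the fingers, y is the line along which they close (so a half turn about z gives the same grasp; the last joint's range is limited). The gripper opens to 85 mm and grips with 20 to 120 N. Pads are 22 mm wide; open, the fingers measure 114 mm over their backs; the gripper's body (76 mm by 85 mm) begins 54 mm behind the grasp point. The pads swing forward as they close: fully open they stand 13 mm farther back than shut.
Start: joints at [-1.226, 0.494, 1.345, -0, 1.302, -0.096], TCP at [0.267, -0.565, 0.253] pointing down, gripper open.
Joint ranges: [-2.91, 2.91], [-0.82, 2.16], [0.22, 2.67], [-1.22, 4.37], [0.12, 2.79], [-3.08, 3.08]. Speed limits (rad/s): [1.89, 1.89, 2.57, 3.01, 3.01, 3.01].

## Interface

Orientations are given as a unit quaternion [w, x, y, z].
In Python, from plant import env gives the robot as it stands.
- The arm moves only by the tool carry_out, never from a script. Its argument "series" is a list of rows, each a list of 5 numbers: the closure, from -1 (fully open) to 1 (shut), then the shift along the tool's x, y, z in m, then the turn about the tool's z in units of 5 degrees (1.0 is 5 degrees). In form: [[fingers, x, y, z, spin], ...]. A call has 1 to 5 rows; each row shifts and turns the commanded pose from where the row before left it, along the tool's axes as they then stand; what a row does not reach is not made up. A row lasts 1/12 s, in which the tool goes at most 41.7 mm and 7.16 degrees, less where a joint would pass 70% of its speed; a pose out of reach is approached as far as the arm can. A call with a gripper value outside its range is refused whole. The fingers move at their own pace and stop on an object; the grip force is fixed at half the most. Time passes only in rows, so rows that do not move let the fingers close. It gives the time, the measured TCP pose, the force, the opening and the grip force at its end, in the units of the state.
- env.state(): the state, without advancing time (a new reading comes with each control period).
- env.capture(name): name is "scene" or "top" or "wrist"; returns (picture, depth): 420x560x3 uint8, blue, green, red; 420x560 float32, m along the optical axis (not along the pixel's ray), 0 where there is no reading.
- env.calibration(name): a dict with "intrinsics" (3x3 intrinsics, pixels), "R" (3x3) and "t" (3): a world point X has camera coordinates R X + t; the wrist camera has in their place "tool_from_camera" (4x4, takes a point from camera to tool coordinates, whose origin is the TCP and whose axes are the flange's). Camera axes: x right, y down, z forward; pixel columns grow to the right and rows downward; lengths in m; the calibration is good to about 2 mm. The wrist camera is an equidistant fisheye: a pixel r from the principal point sees the ray r / f radians off the axis. A picture is of the moment at which its call begins: read the wrist's pose just before it. calibration takes no time and is no camera call.
- env.sign_off(): hands the job in; it is judged then, once.
Trained networks look in the newest picture that a camera, given by its name, has taken for a name from the list of things; names that differ only in an ending like _2 or _b are one class to them, and where a whole thing is asked for, a point or a joint stands for the part that bears it (a point fixed in the world has none). Each returns a list of dicts, best first, with "p" (0 to 1); they miss things now and then, are a little off and sometimes report something else, mostly with a low value. They report only what shows in the picture. A call takes as long as a camera call.
- env.recognise(camera, target): "at" ([x, y, z] in m, in the coordinates of the camera as it stood for that picture, good to about 4 mm: the middle of the surface that is visible of it).
- env.silhouettes(camera, target): "pixels" (420x560 bool, what is visible of it).
- env.mark_of(camera, target): "at" ([x, y, z] in m, in the coordinates of the camera as it stood for that picture, good to about 4 mm: a listed point, or the origin of a listed thing).
The state is a dict: "time": time; "qpos": joint angles; "joint_vel": joint speeds; "joint_torque": joint torques, N m; "position": TCP position; "eef_rot": TCP orientation; "force": force on the tool from outside, world axes, zero at the start; "wrist_torque": the same for the moment, N m; "width": opening from 0.0 (shut) to 1.0 (fully open); "grip_force": force on a finger pad.
Only numpy, scipy, OpenCV 4.12 (cv2) and the standard library are available. Lean on these libraries where they do the work, as an engineer would, in place of code of your own. Each camera call takes 0.05 s, during which the arm holds its last target. There are 200 camera calls.

## Working session

There is one attempt and no reset: what is moved stays moved. The work goes in short steps, Python scripts to look and compute and a tool call to move; the robot and the scene stay as the last step left them, time stands still between calls to the robot, and variables do not carry over. Pictures are saved under pics/ and viewed, at most 10 in all, crops included, and the job is handed in when it is done.

Besides the shell and the picture viewer there is one more tool, called by a JSON object that holds its "op" and its "data", one argument or row to a line. carry_out: Moves the arm, as the interface text tells. Its arguments: {"type":"object","properties":{"series":{"type":"array","items":{"type":"array","items":{"type":"number"}}}},"required":["series"]}

```bash
ls; mkdir -p pics
cat > h.py <<'E'
import numpy as np, cv2
from plant import env
from scipy.spatial.transform import Rotation as Ro
def w(cam,p,st=None):
    c=env.calibration(cam); p=np.asarray(p,float)
    if cam=='wrist':
        T=np.array(c['tool_from_camera']); q=T[:3,:3]@p+T[:3,3]
        o=st['eef_rot']; return Ro.from_quat([o[1],o[2],o[3],o[0]]).apply(q)+st['position']
    return np.array(c['R']).T@(p-np.array(c['t']))
E
python3 - <<'E'
from h import *
s=env.state(); print({k:np.round(v,3) for k,v in s.items()})
ims=[]
for c in ['scene','top']:
    im,d=env.capture(c); cv2.imwrite(f'pics/{c}0.png',im); np.save(c+'_d.npy',d)
    for n in ['flange_a_center','flange_b_center','flange_c_center','flange_d_center','rack_mid','port_seat','port','foam_top','tip_box_center','foil_flask_center','wash_bottle_center','petri_dish_center']:
        r=env.mark_of(c,n); print(c,n,[(np.round(w(c,x['at']),3).tolist(),round(float(x['p']),2)) for x in r[:4]])
E
```

```text
pics
{'time': np.float64(0.0), 'qpos': array([-1.225,  0.494,  1.346, -0.   ,  1.302, -0.096]), 'joint_vel': array([ 0.001, -0.001,  0.   , -0.001, -0.   ,  0.   ]), 'joint_torque': array([ 2.0000e-03, -8.8215e+01, -3.8387e+01,  0.0000e+00,  1.0000e-02,
       -0.0000e+00]), 'position': array([ 0.267, -0.565,  0.253]), 'eef_rot': array([-0.001,  0.976,  0.219, -0.   ]), 'force': array([ 0.287, -0.164,  0.723]), 'wrist_torque': array([ 0.018, -0.038,  0.014]), 'grip_force': np.float64(0.0), 'width': np.float64(1.001)}
scene flange_a_center [([0.644, 0.127, 0.042], 0.93), ([0.645, -0.066, 0.036], 0.22)]
scene flange_b_center [([0.619, 0.202, 0.042], 0.74)]
scene flange_c_center [([0.603, 0.269, 0.041], 0.68), ([0.606, 0.235, 0.007], 0.59)]
scene flange_d_center []
scene rack_mid [([0.604, 0.236, 0.007], 0.88)]
scene port_seat []
scene port [([0.474, -0.055, 0.04], 0.59)]
scene foam_top [([0.475, -0.055, 0.038], 0.91)]
scene tip_box_center [([0.427, 0.108, 0.026], 0.7)]
scene foil_flask_center [([0.646, -0.069, 0.036], 0.97)]
scene wash_bottle_center [([0.606, 0.234, 0.001], 0.74), ([0.766, -0.078, 0.076], 0.73)]
scene petri_dish_center [([0.718, -0.31, 0.001], 0.7)]
top flange_a_center [([0.636, 0.125, 0.044], 0.67), ([0.721, -0.317, 0.008], 0.22), ([0.637, 0.127, 0.046], 0.17)]
top flange_b_center [([0.619, 0.199, 0.041], 0.66)]
top flange_c_center [([0.6, 0.27, 0.044], 0.85)]
top flange_d_center [([0.587, 0.343, 0.047], 0.55)]
top rack_mid [([0.607, 0.238, 0.014], 0.57)]
top port_seat [([0.45, -0.326, 0.084], 0.84)]
top port [([0.451, -0.33, -0.001], 0.88), ([0.477, -0.061, 0.045], 0.24)]
top foam_top [([0.476, -0.064, 0.046], 0.85)]
top tip_box_center [([0.432, 0.101, 0.028], 0.87)]
top foil_flask_center [([0.641, -0.069, 0.041], 0.81)]
top wash_bottle_center [([0.761, -0.081, 0.083], 0.96), ([0.432, 0.103, 0.031], 0.71)]
top petri_dish_center [([0.716, -0.316, 0.01], 0.56)]
```

View pics/scene0.png

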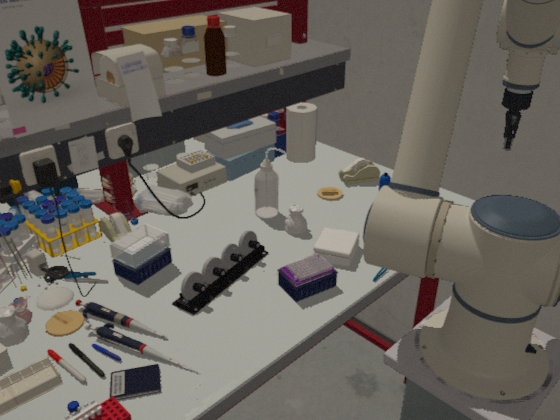

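View pics/top0.png

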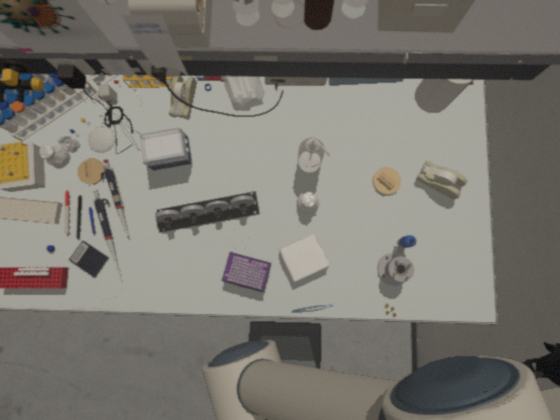

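Run:
```python
from h import *
c=env.calibration('wrist'); print(c)
im,d=env.capture('wrist'); cv2.imwrite('pics/w0.png',im)
# foam/port yaw from top
for n in ['foam_top','rack','port_seat']:
    r=env.silhouettes('top','port' if n=='port_seat' else n)
    if r:
        m=r[0]['pixels'].astype(np.uint8); print(n,r[0]['p'],cv2.minAreaRect(cv2.findNonZero(m)))
c=env.calibration('top');print(c['R'],c['intrinsics'])
```

```text
{'intrinsics': array([[325.1922621 ,   0.        , 278.25128448],
       [  0.        , 325.1922621 , 208.81849832],
       [  0.        ,   0.        ,   1.        ]]), 'tool_from_camera': array([[ 3.76274977e-04, -9.59890882e-01, -2.80373597e-01,
         6.97613852e-02],
       [ 9.99999753e-01,  1.94820737e-04,  6.75057270e-04,
         3.36952577e-04],
       [-5.93358727e-04, -2.80373782e-01,  9.59890718e-01,
        -1.20778801e-01],
       [ 0.00000000e+00,  0.00000000e+00,  0.00000000e+00,
         1.00000000e+00]])}
foam_top 0.6 ((304.0254211425781, 257.5531005859375), (37.10517120361328, 41.22361373901367), 64.44003295898438)
rack 0.79 ((207.15338134765625, 211.52500915527344), (23.395793914794922, 103.19642639160156), 79.28687286376953)
port_seat 0.55 ((402.1620178222656, 261.4956359863281), (34.234405517578125, 53.30021667480469), 43.451839447021484)
[[ 0.02617228 -0.99942064 -0.02175748]
 [-0.98969583 -0.02284036 -0.1413523 ]
 [ 0.14077346  0.0252328  -0.98972023]] [[381.96829465   0.         283.04680031]
 [  0.         381.96829465 211.57156517]
 [  0.           0.           1.        ]]
```

View pics/w0.png

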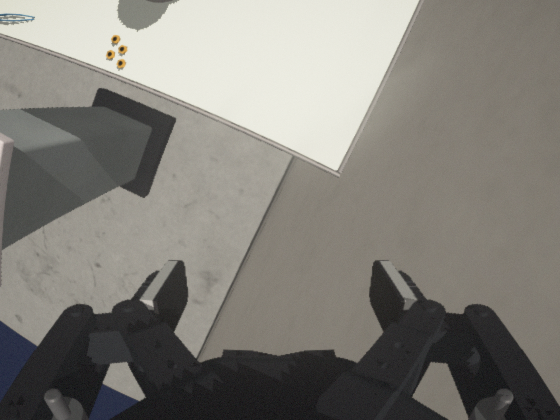

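{"op": "carry_out", "data": {
  "series": [
    [-1,0.033,-0.02,0,0],
    [-1,0.033,-0.02,0,0],
    [-1,0.033,-0.02,0,0],
    [-1,0.033,-0.02,0,0],
    [-1,0.033,-0.02,0,0]
  ]
}}

```text
time: 1.92
position: [0.3738, -0.4029, 0.2534]
eef_rot: [0.0, 0.976, 0.218, 0.0]
force: [0.5, -0.9, 2.3]
width: 1.0
grip_force: 0.0
```

{"op": "carry_out", "data": {
  "series": [
    [-1,0.032,-0.019,0,0],
    [-1,0.031,-0.019,0,0],
    [-1,0,0,0,0]
  ]
}}

```text
time: 2.17
position: [0.4164, -0.3384, 0.2534]
eef_rot: [-0.001, 0.975, 0.22, 0.0]
force: [-0.1, 0.7, -0.5]
width: 0.998
grip_force: 0.0
```

```bash
cat >> h.py <<'E'
def yaw(s):
    o=s['eef_rot']; x=Ro.from_quat([o[1],o[2],o[3],o[0]]).apply([1,0,0]); return np.degrees(np.arctan2(x[1],x[0]))
def delta(s,tgt):
    o=s['eef_rot']; return Ro.from_quat([o[1],o[2],o[3],o[0]]).inv().apply(np.asarray(tgt)-s['position'])
def look(name,targets):
    s=env.state(); im,d=env.capture('wrist'); cv2.imwrite(f'pics/{name}.png',im); np.save(name+'_d.npy',d)
    print(round(float(s['time']),2),np.round(s['position'],4),'yaw',round(yaw(s),2),'w',round(float(s['width']),3))
    for n in targets:
        print(n,[(np.round(w('wrist',x['at'],s),4).tolist(),round(float(x['p']),2)) for x in env.mark_of('wrist',n)[:4]])
    return s,im,d
def pts(d,s,mask=None):
    "world points from fisheye depth"
    K=env.calibration('wrist')['intrinsics']; v,u=np.mgrid[:420,:560]
    x=(u-K[0,2])/K[0,0]; y=(v-K[1,2])/K[0,0]; r=np.hypot(x,y)+1e-9; k=np.tan(r)/r
    P=np.stack([x*k*d,y*k*d,d],-1); return w('wrist',P.reshape(-1,3)@np.eye(3),s) if False else wp(P,s)
def wp(P,s):
    T=np.array(env.calibration('wrist')['tool_from_camera']); q=P.reshape(-1,3)@T[:3,:3].T+T[:3,3]
    o=s['eef_rot']; return (Ro.from_quat([o[1],o[2],o[3],o[0]]).apply(q)+s['position']).reshape(P.shape)
E
python3 - <<'E'
from h import *
s,im,d=look('port1',['port_seat','port','foam_top'])
P=pts(d,s); ok=(d>0)
m=ok&(P[...,2]>.08)&(P[...,2]<.09); print(m.sum(),np.median(P[m],0))
m=ok&(P[...,2]>.094)&(P[...,2]<.11)&(np.hypot(P[...,0]-.45,P[...,1]+.328)<.045)
n,l,st,c=cv2.connectedComponentsWithStats(m.astype(np.uint8))
for i in range(1,n):
    if st[i,4]>3: print(st[i],np.round(np.median(P[l==i],0),4))
E
```

```text
2.17 [ 0.4164 -0.3384  0.2534] yaw 25.46 w 0.998
port_seat [([0.4499, -0.3321, 0.0868], 0.96)]
port [([0.4483, -0.3292, 0.0027], 0.63)]
foam_top [([0.4761, -0.0639, 0.0439], 0.77)]
5084 [ 0.44864518 -0.33528945  0.08514205]
[279 127   7   9  49] [ 0.4702 -0.3163  0.1034]
[310 152   9   9  58] [ 0.4628 -0.3499  0.103 ]
[253 160   8   9  55] [ 0.4361 -0.309   0.1032]
[286 184   7   9  55] [ 0.4292 -0.343   0.1029]
```

View pics/port1.png

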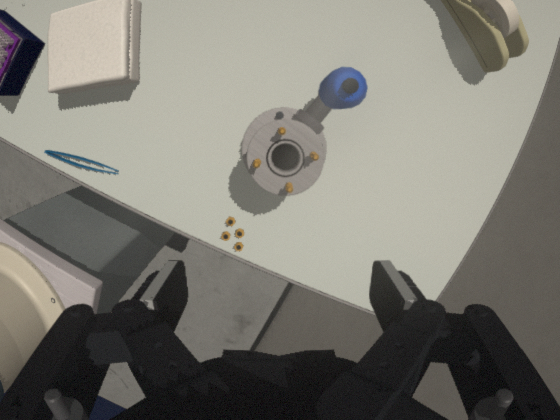

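{"op": "carry_out", "data": {
  "series": [
    [-1,0.016,-0.036,0.005,0],
    [-1,0.016,-0.036,0.005,0],
    [-1,0.016,-0.036,0.005,0],
    [-1,0.016,-0.036,0.005,0],
    [-1,0.016,-0.036,0.005,0]
  ]
}}

```text
time: 2.78
position: [0.409, -0.1459, 0.2281]
eef_rot: [0.0, 0.976, 0.217, 0.0]
force: [0.8, 0.7, -0.4]
width: 1.001
grip_force: 0.0
```

{"op": "carry_out", "data": {
  "series": [
    [-1,0.016,-0.036,0.005,0],
    [-1,0.016,-0.036,0.005,0],
    [-1,0.016,-0.036,0.005,0],
    [-1,0.016,-0.036,0.005,0],
    [-1,0.016,-0.036,0.005,0]
  ]
}}

```text
time: 3.2
position: [0.4052, 0.0514, 0.2032]
eef_rot: [0.0, 0.976, 0.218, 0.0]
force: [1.4, -0.8, 0.6]
width: 1.001
grip_force: 0.0
```

{"op": "carry_out", "data": {
  "series": [
    [-1,0.016,-0.036,0.005,-1.4],
    [-1,0,0,0,-1.4],
    [-1,0,0,0,-1.4],
    [-1,0,0,0,-1.4],
    [-1,0,0,0,-1.4]
  ]
}}

```text
time: 3.62
position: [0.4047, 0.0895, 0.1983]
eef_rot: [0.0, 0.864, 0.504, 0.0]
force: [-0.1, -0.7, -0.9]
width: 1.0
grip_force: 0.0
```

{"op": "carry_out", "data": {
  "series": [
    [-1,0,0,0,-1.4],
    [-1,0,0,0,-1.4],
    [-1,0,0,0,-1.4],
    [-1,0,0,0,-1.4],
    [-1,0,0,0,-1.4]
  ]
}}

```text
time: 4.03
position: [0.4048, 0.089, 0.1983]
eef_rot: [0.0, 0.672, 0.74, 0.0]
force: [0.0, -0.1, 0.8]
width: 1.003
grip_force: 0.0
```

{"op": "carry_out", "data": {
  "series": [
    [-1,0,0,0,-1.4],
    [-1,0,0,0,0]
  ]
}}

```text
time: 4.2
position: [0.4047, 0.0891, 0.1983]
eef_rot: [0.0, 0.626, 0.78, 0.0]
force: [0.1, 0.0, -0.3]
width: 1.003
grip_force: 0.0
```

Run:
```python
from h import *
s,im,d=look('rack1',['flange_a_center','rack_mid','foam_top'])
```

```text
4.2 [0.4047 0.0891 0.1983] yaw 102.54 w 1.003
flange_a_center [([0.6354, 0.1245, 0.0454], 0.68)]
rack_mid [([0.6055, 0.2281, 0.006], 0.93)]
foam_top [([0.476, -0.0686, 0.042], 0.9), ([0.605, 0.2305, 0.0093], 0.4)]
```

View pics/rack1.png

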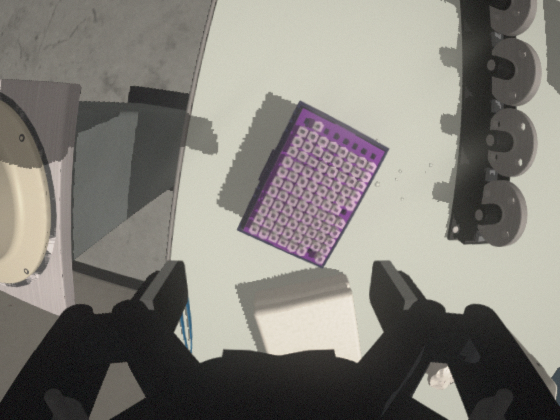

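{"op": "carry_out", "data": {
  "series": [
    [-1,0.01,0.02,0.01,0],
    [-1,0.01,0.02,0.01,0],
    [-1,0.01,0.02,0.01,0],
    [-1,0,0,0,0]
  ]
}}

```text
time: 4.73
position: [0.4592, 0.1337, 0.167]
eef_rot: [0.0, 0.629, 0.778, 0.0]
force: [-0.7, 0.8, 0.4]
width: 0.998
grip_force: 0.0
```

Run:
```python
from h import *
s,im,d=look('rack2',['flange_a_center','rack_mid'])
# rectified view: virtual pinhole looking along face normal at each of 4 flanges
K=env.calibration('wrist')['intrinsics']; T=np.array(env.calibration('wrist')['tool_from_camera'])
o=s['eef_rot']; Rt=Ro.from_quat([o[1],o[2],o[3],o[0]]).as_matrix()
a=np.radians(12.7); rx=np.array([np.cos(a),np.sin(a),0]); ry=np.array([-np.sin(a),np.cos(a),0])
t=np.radians(10); up=rx*np.sin(t)+np.array([0,0,1])*np.cos(t)
nrm=np.cross(up,-ry) # toward -x?
mid=np.array([.611,.234,.045]); tiles=[]
for k in (1.5,.5,-.5,-1.5):
    c=mid+ry*.075*k - rx*.006
    g=np.linspace(-.045,.045,300)
    W=c+ up*(-g)[:,None,None] + (-ry)*g[None,:,None]
    q=((W-s['position'])@Rt-T[:3,3])@T[:3,:3]
    r=np.hypot(q[...,0],q[...,1]); th=np.arctan2(r,q[...,2])
    u=K[0,0]*th*q[...,0]/r+K[0,2]; v=K[0,0]*th*q[...,1]/r+K[1,2]
    tiles.append(cv2.remap(im,u.astype(np.float32),v.astype(np.float32),cv2.INTER_CUBIC))
crop=cv2.resize(im[0:250,400:560],None,fx=1.25,fy=1.2)
A=np.hstack([np.vstack([tiles[0],tiles[2]]),np.vstack([tiles[1],tiles[3]])]); cv2.imwrite('pics/rect.png',np.clip(A*1.6,0,255).astype(np.uint8))
```

```text
4.73 [0.4592 0.1337 0.167 ] yaw 102.1 w 0.998
flange_a_center [([0.6314, 0.1232, 0.043], 0.97)]
rack_mid [([0.6061, 0.2275, 0.0092], 0.57), ([0.6021, 0.2756, 0.0422], 0.48)]
```

View pics/rect.png

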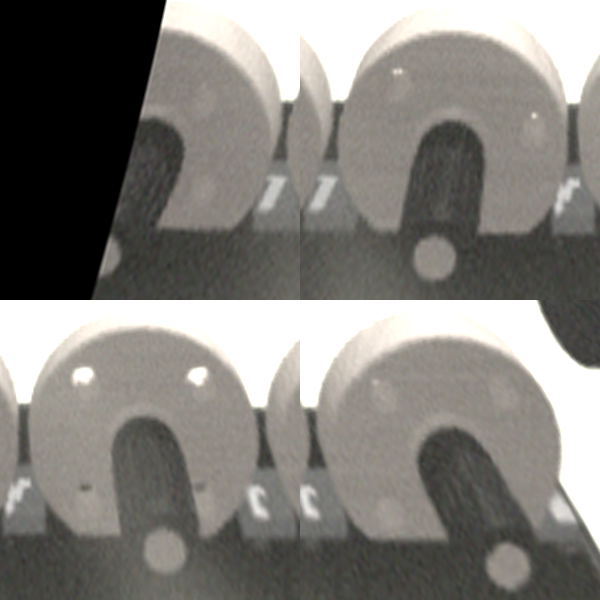

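Run:
```python
from h import *
s=env.state(); d=np.load('rack2_d.npy'); P=pts(d,s); P=P[d>0]
a=np.radians(12.7); rx=np.array([np.cos(a),np.sin(a),0]); ry=np.array([-np.sin(a),np.cos(a),0]);t=np.radians(10)
up=rx*np.sin(t)+np.array([0,0,np.cos(t)]); n=rx*np.cos(t)-np.array([0,0,np.sin(t)])
Q=P-np.array([.611,.234,.045]); U=np.stack([Q@n,Q@ry,Q@up],1)
for k in (1.5,.5,-.5,-1.5):
    m=(abs(U[:,1]-.075*k)<.034)&(U[:,2]>.0)&(U[:,2]<.045)&(abs(U[:,0])<.02); V=U[m]
    f=V[(V[:,2]<.025)&(V[:,2]>.013)&(V[:,0]<.01)]
    top=V[(V[:,2]>.028)&(abs(V[:,1]-.075*k)<.015)]
    print(k,len(V),'face n',np.round(np.median(f[:,0]),4),'top n range',np.round(np.percentile(top[:,0],[2,50,98]),4),'zup',np.round(np.percentile(V[:,2],98),4),'y',np.round(np.percentile(V[:,1],[1,99]).mean(),4))
    if len(f)>20:
        c=np.polyfit(f[:,1],f[:,0],1); print('  yaw slope',c[0])
```

```text
1.5 1410 face n -0.0079 top n range [-0.0096 -0.0047  0.0031] zup 0.0338 y 0.0961
  yaw slope -0.14954235978538075
0.5 2577 face n -0.0086 top n range [-0.0099 -0.006   0.0025] zup 0.0338 y 0.0364
  yaw slope 0.011112587767200874
-0.5 2311 face n -0.007 top n range [-0.008  -0.0059  0.0003] zup 0.0336 y -0.0367
  yaw slope 0.023415842863665073
-1.5 2077 face n -0.01 top n range [-0.0112 -0.0074  0.001 ] zup 0.0335 y -0.1111
  yaw slope 0.06938403983465909
```

{"op": "carry_out", "data": {
  "series": [
    [-1,-0.009,0.034,0,-0.1],
    [-1,-0.009,0.034,0,0],
    [-1,-0.009,0.034,0,0],
    [-1,-0.009,0.034,0,0],
    [-1,-0.009,0.034,0,0]
  ]
}}

```text
time: 5.3
position: [0.6332, 0.1246, 0.1689]
eef_rot: [0.0, 0.625, 0.781, -0.0]
force: [0.8, -0.1, 0.3]
width: 0.999
grip_force: 0.0
```

Run:
```python
from h import *
s=env.state()
s,im,d=look('above',['flange_a_center'])
P=pts(d,s)[d>0]
m=(P[:,2]>.072)&(P[:,2]<.084)&(np.hypot(P[:,0]-.637,P[:,1]-.125)<.03); print('rim top',m.sum(),P[m].mean(0), P[m].max(0))
print(delta(s,[.6356,.1252,.086]))
```

```text
5.3 [0.6332 0.1246 0.1689] yaw 102.65 w 0.999
flange_a_center [([0.4316, 0.1011, 0.0283], 0.63), ([0.6333, 0.1245, 0.0463], 0.59)]
rim top 946 [0.63929192 0.12806812 0.07608419] [0.64887077 0.14702999 0.0805336 ]
[8.31327129e-05 2.52724807e-03 8.29479957e-02]
```

{"op": "carry_out", "data": {
  "series": [
    [-1,0,0.004,0.03,0],
    [-1,0,0,0.03,0],
    [-1,0,0,0.015,0],
    [-1,0,0,0.008,0],
    [-0.3,0,0,0,0]
  ]
}}

```text
time: 5.82
position: [0.6347, 0.1258, 0.0842]
eef_rot: [-0.001, 0.625, 0.781, -0.001]
force: [-0.2, -0.1, -0.3]
width: 0.886
grip_force: 0.0
```

{"op": "carry_out", "data": {
  "series": [
    [1,0,0,0,0],
    [1,0,0,0,0],
    [1,0,0,0,0],
    [1,0,0,0,0],
    [1,0,0,0,0]
  ]
}}

```text
time: 6.23
position: [0.6364, 0.1264, 0.0861]
eef_rot: [0.0, 0.624, 0.781, 0.0]
force: [-0.2, 0.1, 6.6]
width: 0.145
grip_force: 19.5
```

{"op": "carry_out", "data": {
  "series": [
    [1,0,0,0,0],
    [1,0,0,0,0],
    [1,0,0,-0.01,0],
    [1,0,0,-0.015,0],
    [1,0,0,-0.02,0]
  ]
}}

```text
time: 6.65
position: [0.6353, 0.1263, 0.1302]
eef_rot: [-0.001, 0.624, 0.781, -0.001]
force: [0.3, -0.4, -2.4]
width: 0.119
grip_force: 57.6
```

{"op": "carry_out", "data": {
  "series": [
    [1,0,0,-0.03,0],
    [1,0,0,-0.03,0],
    [1,0,0,-0.02,0],
    [1,0,0,0,0]
  ]
}}

```text
time: 6.98
position: [0.638, 0.1266, 0.2155]
eef_rot: [0.003, 0.624, 0.781, 0.003]
force: [1.6, -0.5, -1.8]
width: 0.123
grip_force: 59.3
```

Run:
```python
from h import *
s,im,d=look('lift',['flange_a_center','foam_top'])
print(s['force'],s['grip_force'])
for c in ['top','scene']:
    env.capture(c)
    for n in ['flange_a_center','foam_top']: print(c,[(np.round(w(c,x['at']),3),round(float(x['p']),2)) for x in env.mark_of(c,n)[:3]])
P=pts(d,s)
m=(d>0)&(P[...,2]>.036)&(P[...,2]<.05)&(np.hypot(P[...,0]-.476,P[...,1]+.066)<.1)
print(m.sum(), P[m].mean(0), cv2.minAreaRect((P[m][:,:2]*1000).astype(np.float32)))
```

```text
6.98 [0.638  0.1266 0.2155] yaw 102.76 w 0.123
flange_a_center [([0.6353, 0.123, 0.1752], 0.75)]
foam_top [([0.476, -0.0669, 0.0435], 0.87)]
[ 1.62011989 -0.50349297 -1.79782776] 59.30224551106221
top []
top [(array([ 0.474, -0.063,  0.047]), 0.63)]
scene [(array([0.641, 0.125, 0.163]), 0.69)]
scene [(array([ 0.475, -0.055,  0.041]), 0.67)]
3828 [ 0.46810575 -0.03978681  0.04351188] ((474.2088317871094, -61.177589416503906), (104.788330078125, 113.95838165283203), 25.544708251953125)
```

View pics/lift.png

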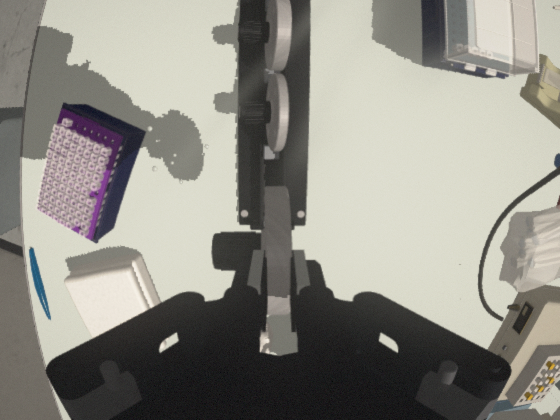

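{"op": "carry_out", "data": {
  "series": [
    [1,-0.015,-0.023,0,0],
    [1,-0.021,-0.034,0,0],
    [1,-0.021,-0.034,0,0],
    [1,-0.021,-0.034,0,0],
    [1,-0.021,-0.034,0,0]
  ]
}}

```text
time: 7.85
position: [0.5013, -0.0061, 0.21]
eef_rot: [-0.0, 0.624, 0.781, -0.0]
force: [-0.1, -1.8, -3.2]
width: 0.12
grip_force: 59.2
```

{"op": "carry_out", "data": {
  "series": [
    [1,-0.021,-0.034,0.01,0],
    [1,-0.02,-0.03,0.02,0],
    [1,-0.01,-0.013,0.02,0],
    [1,0,0,0.02,0],
    [1,0,0,0,0]
  ]
}}

```text
time: 8.27
position: [0.4371, -0.0724, 0.1379]
eef_rot: [-0.002, 0.625, 0.781, -0.001]
force: [-1.0, -0.1, -4.4]
width: 0.119
grip_force: 59.2
```

Run:
```python
from h import *
s=env.state();env.capture('scene')
print(s['position'],yaw(s),s['force'],s['width'],[(np.round(w('scene',x['at']),3),round(float(x['p']),2)) for x in env.mark_of('scene','flange_a_center')[:3]])
s,im,d=look('f1',['flange_a_center'])
P=pts(d,s)
m=(d>0)&(P[...,2]>.052)&(np.hypot(P[...,0]-.44,P[...,1]+.07)<.1)&(P[...,2]<.1)
r=env.silhouettes('wrist','flange_a')
if r:
    q=P[r[0]['pixels']&(d>0)]; print('fl',len(q),np.percentile(q,[2,98],axis=0))
```

```text
[ 0.43708953 -0.07241016  0.13789289] 102.64060134579894 [-0.95671293 -0.10242069 -4.37234686] 0.11867671534532004 [(array([ 0.44 , -0.074,  0.092]), 0.51), (array([0.618, 0.205, 0.044]), 0.33), (array([0.427, 0.107, 0.028]), 0.27)]
8.37 [ 0.4392 -0.072   0.1403] yaw 102.74 w 0.12
flange_a_center [([0.4368, -0.0722, 0.0999], 0.92)]
fl 4775 [[ 0.40508913 -0.09297905  0.0963862 ]
 [ 0.4440946  -0.03915522  0.13299029]]
```

{"op": "carry_out", "data": {
  "series": [
    [1,0,0,0.01,0],
    [1,0,0,0.005,0],
    [1,0,0,0.002,0],
    [1,0,0,0,0]
  ]
}}

```text
time: 8.85
position: [0.4391, -0.0718, 0.1233]
eef_rot: [-0.0, 0.624, 0.781, -0.0]
force: [-0.0, 0.2, -2.1]
width: 0.122
grip_force: 59.2
```

{"op": "carry_out", "data": {
  "series": [
    [1,0,0,0.002,0],
    [1,0,0,0,0]
  ]
}}

```text
time: 9.02
position: [0.4398, -0.0722, 0.1221]
eef_rot: [0.001, 0.624, 0.781, 0.0]
force: [-2.8, 0.5, 15.1]
width: 0.121
grip_force: 61.8
```

{"op": "carry_out", "data": {
  "series": [
    [0.55,0,0.005,0,0],
    [0.3,0,0.008,0,0],
    [0.3,0,0,0,0]
  ]
}}

```text
time: 9.27
position: [0.4536, -0.0692, 0.1217]
eef_rot: [0.001, 0.624, 0.781, 0.0]
force: [-0.2, 0.4, -0.5]
width: 0.352
grip_force: 0.0
```

Run:
```python
from h import *
s,im,d=look('lean',['flange_a_center'])
print(s['force'])
```

```text
9.27 [ 0.4536 -0.0692  0.1217] yaw 102.76 w 0.352
flange_a_center [([0.4405, -0.0776, 0.0804], 0.78)]
[-0.21031402  0.44371234 -0.48153846]
```

View pics/lean.png

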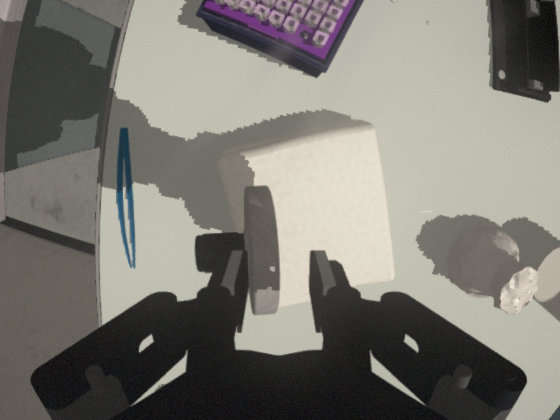

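{"op": "carry_out", "data": {
  "series": [
    [0.3,0,0.006,0,0],
    [0.3,0,0.006,0,0],
    [0.3,0,0.002,0,0]
  ]
}}

```text
time: 9.62
position: [0.4666, -0.0661, 0.1214]
eef_rot: [0.0, 0.624, 0.781, 0.0]
force: [-0.8, 0.0, 0.7]
width: 0.351
grip_force: 0.0
```

Run:
```python
from h import *
s,im,d=look('lean2',['flange_a_center'])
P=pts(d,s); r=env.silhouettes('wrist','flange_a')
a=np.radians(12.7); rx=np.array([np.cos(a),np.sin(a),0]); ry=np.array([-np.sin(a),np.cos(a),0])
for n,dd in (('lean',None),('lean2',d)):
    pass
if r:
    q=P[r[0]['pixels']&(d>0)]-[.44,-.072,.044]; q=q[q[:,2]>.055]; print(np.percentile(q@rx,[3,50,97]),np.percentile(q@ry,[3,50,97]),np.percentile(q[:,2],[50,99]))
    im[r[0]['pixels'],1]=255
print(s['force']); np.save('tmp.npy',0)
```

```text
9.62 [ 0.4666 -0.0661  0.1214] yaw 102.76 w 0.351
flange_a_center [([0.4516, -0.0699, 0.0791], 0.61)]
[-0.01111494  0.02490835  0.03395233] [-0.02034485  0.00411374  0.02399279] [0.06117531 0.06706737]
[-0.83479238  0.0386823   0.73669202]
```

{"op": "carry_out", "data": {
  "series": [
    [0.0,0,-0.003,0.006,0],
    [-0.35,0,-0.003,0.007,0],
    [-0.7,0,-0.003,0.007,0],
    [-1,0,-0.002,0.008,0],
    [-1,0,0,0,0]
  ]
}}

```text
time: 10.18
position: [0.4517, -0.0683, 0.0925]
eef_rot: [-0.002, 0.624, 0.781, -0.001]
force: [-1.5, -0.2, -0.1]
width: 0.992
grip_force: 0.6
```

Run:
```python
from h import *
s,im,d=look('lean3',['flange_a_center'])
print(s['force'])
```

```text
10.18 [ 0.4517 -0.0683  0.0925] yaw 102.76 w 0.992
flange_a_center [([0.6447, -0.0734, 0.0403], 0.69), ([0.4238, -0.0762, 0.0814], 0.59)]
[-1.4771164  -0.21454743 -0.1001981 ]
```

View pics/lean3.png

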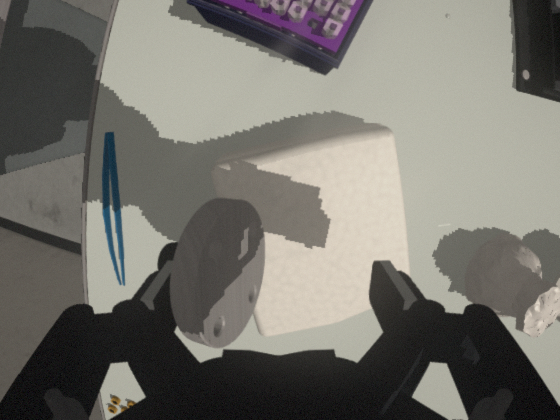

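{"op": "carry_out", "data": {
  "series": [
    [-1,0,0,-0.01,0],
    [-1,0,0,-0.01,0],
    [-0.7,0,0.004,0,0],
    [-0.4,0,0.004,0,0],
    [-0.15,0,0.004,0,0]
  ]
}}

```text
time: 10.7
position: [0.4669, -0.0658, 0.113]
eef_rot: [0.0, 0.624, 0.781, 0.0]
force: [-0.0, -0.1, 0.7]
width: 0.606
grip_force: 0.2
```

{"op": "carry_out", "data": {
  "series": [
    [0.1,0,0.004,0,0],
    [0.1,0,0.004,0,0],
    [0.1,0,0,0,0]
  ]
}}

```text
time: 10.95
position: [0.4752, -0.064, 0.113]
eef_rot: [0.0, 0.624, 0.781, 0.0]
force: [1.3, 1.0, 1.8]
width: 0.448
grip_force: 0.5
```

```bash
cat >> h.py <<'E'
a=np.radians(12.7); rx=np.array([np.cos(a),np.sin(a),0]); ry=np.array([-np.sin(a),np.cos(a),0])
def profile(s,d):
    "points of non-robot stuff in rack-x / height at several ry slices clear of the fingers, rel. to (.44,-.072,.044)"
    P=(pts(d,s)-[.44,-.072,.044])[d>0]; X,Y,Z=P@rx,P@ry,P[:,2]
    for y in (.014,.02,.026):
        m=(abs(Y-y)<.0025)&(Z>.006)&(Z<.09)&(abs(X)<.1)
        b=np.round(Z[m]/.006).astype(int)
        print(y,[(int(k*6),round(1000*X[m][b==k].min()),round(1000*X[m][b==k].max())) for k in np.unique(b)])
E
python3 - <<'E'
from h import *
s,im,d=look('lean4',['flange_a_center']); print(s['force']); profile(s,d)
E
```

```text
10.95 [ 0.4752 -0.064   0.113 ] yaw 102.77 w 0.448
flange_a_center [([0.4547, -0.0688, 0.0799], 0.96)]
[1.29750793 1.01602093 1.77127964]
0.014 [(6, -6, -5), (12, -6, -2), (18, -2, 2), (24, 1, 5), (30, 5, 8), (36, 1, 13), (42, -7, 17), (48, -13, 20), (54, -11, 37), (60, 24, 38), (66, 27, 32), (84, 54, 54), (90, 7, 64)]
0.02 [(12, -4, 0), (18, -2, 1), (24, 2, 6), (30, 5, 9), (36, 9, 13), (42, 12, 20), (48, 16, 21), (54, 21, 36), (60, 23, 37)]
0.026 [(12, -3, -2), (18, -2, 2), (24, 1, 5), (30, 5, 9), (36, 9, 12), (42, 12, 16), (48, 16, 34), (54, 20, 35), (60, 23, 30)]
```

View pics/lean4.png

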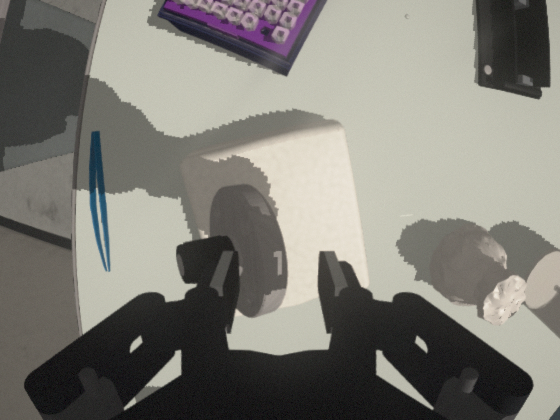

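{"op": "carry_out", "data": {
  "series": [
    [0.1,0,0,-0.006,0],
    [0.1,0,0,-0.006,0],
    [0.1,0,0,-0.01,0],
    [0.1,0,0,-0.02,0],
    [0.1,0,0,-0.03,0]
  ]
}}

```text
time: 11.47
position: [0.4728, -0.0639, 0.1852]
eef_rot: [-0.002, 0.624, 0.781, -0.001]
force: [0.5, 0.7, -0.1]
width: 0.45
grip_force: 0.0
```

{"op": "carry_out", "data": {
  "series": [
    [-0.5,0,0,-0.03,0],
    [-0.5,0,0,-0.02,0],
    [-0.5,0,0,0,0]
  ]
}}

```text
time: 11.72
position: [0.4756, -0.0646, 0.2397]
eef_rot: [0.003, 0.624, 0.781, 0.001]
force: [1.2, 0.6, 1.4]
width: 0.751
grip_force: 0.0
```

```bash
cat >> h.py <<'E'
def flat(s,im,d,zf,c0,out=None):
    "disc lying at face height zf near c0: top-face rect view, centre by knob"
    P=pts(d,s); ok=(d>0)&(np.hypot(P[...,0]-c0[0],P[...,1]-c0[1])<.06)
    f=ok&(abs(P[...,2]-zf)<.004); k=ok&(P[...,2]>zf+.024)&(P[...,2]<zf+.034)
    print('face',f.sum(),cv2.minEnclosingCircle((P[f][:,:2]*1000).astype(np.float32)),np.median(P[f],0),'knob',k.sum(),P[k].mean(0) if k.any() else None)
    A=np.c_[P[f][:,:2],np.ones(f.sum())]; print('tilt',np.linalg.lstsq(A,P[f][:,2],rcond=None)[0][:2])
def rect(s,im,z,c0,half=.045,n=400):
    "ortho view at height z: +x right, +y up"
    c=env.calibration('wrist');K=c['intrinsics'];T=np.array(c['tool_from_camera']);o=s['eef_rot'];Rt=Ro.from_quat([o[1],o[2],o[3],o[0]]).as_matrix()
    g=np.linspace(-half,half,n); W=np.stack([c0[0]+np.tile(g,(n,1)),c0[1]-np.tile(g[:,None],(1,n)),np.full((n,n),z)],-1)
    q=((W-s['position'])@Rt-T[:3,3])@T[:3,:3]; r=np.hypot(q[...,0],q[...,1]); th=np.arctan2(r,q[...,2])
    return cv2.remap(im,(K[0,0]*th*q[...,0]/r+K[0,2]).astype(np.float32),(K[0,0]*th*q[...,1]/r+K[1,2]).astype(np.float32),cv2.INTER_CUBIC)
E
python3 - <<'E'
from h import *
s,im,d=look('down1',['flange_a_center']); print(s['force']); profile(s,d)
flat(s,im,d,.056,(.475,-.064))
r=rect(s,im,.056,(.475,-.064),.09); cv2.imwrite('pics/down1r.png',r)
E
```

```text
11.72 [ 0.4756 -0.0646  0.2397] yaw 102.75 w 0.751
flange_a_center [([0.4813, -0.0645, 0.0525], 0.61)]
[1.2479547  0.63576457 1.4253589 ]
0.014 [(6, 19, 55), (12, 8, 72), (18, 36, 41), (24, 38, 41), (30, 41, 41), (36, 41, 41)]
0.02 [(6, 11, 13), (12, 10, 70)]
0.026 [(6, 19, 19), (12, 15, 66)]
face 3292 ((479.40789794921875, -62.336753845214844), 35.064453125) [ 0.47775209 -0.05923139  0.05655215] knob 410 [ 0.47917717 -0.06122758  0.0843266 ]
tilt [-0.00038988  0.00151064]
```

View pics/down1r.png

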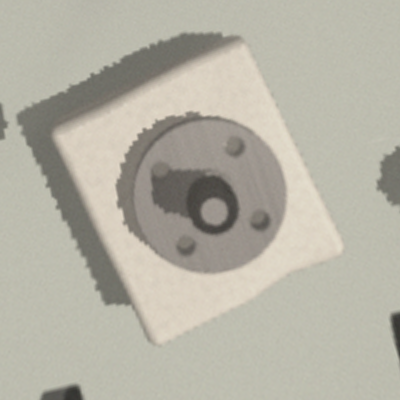

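{"op": "carry_out", "data": {
  "series": [
    [-0.3,0.002,0.004,0.04,0],
    [-0.3,0,0,0.04,0],
    [-0.3,0,0,0.03,0],
    [-0.3,0,0,0.015,0],
    [-0.3,0,0,0,0]
  ]
}}

```text
time: 12.23
position: [0.475, -0.0607, 0.1067]
eef_rot: [-0.003, 0.624, 0.781, -0.001]
force: [-0.9, -0.2, 0.0]
width: 0.653
grip_force: 0.0
```

Run:
```python
from h import *
s,im,d=look('pre',['flange_a_center'])
flat(s,im,d,.056,(.479,-.062)); print(delta(s,[.4794,-.0620,.084]))
```

```text
12.23 [ 0.475  -0.0607  0.1067] yaw 102.75 w 0.653
flange_a_center [([0.4779, -0.0654, 0.0516], 0.59)]
face 8349 ((478.95709228515625, -62.15922927856445), 35.47777557373047) [ 0.47525555 -0.05462721  0.05659831] knob 1273 [ 0.47879621 -0.06080787  0.08443828]
tilt [ 0.00037367 -0.00259293]
[-0.00233704  0.00412834  0.0226937 ]
```

{"op": "carry_out", "data": {
  "series": [
    [-0.3,0,0,0.012,0],
    [-0.3,0,0,0,0],
    [-0.3,0,0,0,0]
  ]
}}

```text
time: 12.58
position: [0.4778, -0.0613, 0.0991]
eef_rot: [0.0, 0.624, 0.781, 0.0]
force: [0.7, 0.1, 1.0]
width: 0.648
grip_force: 0.0
```

{"op": "carry_out", "data": {
  "series": [
    [-0.3,-0.001,0.001,0.008,0],
    [-0.3,0,0,0.007,0],
    [0.2,0,0,0,0],
    [1,0,0,0,0],
    [1,0,0,0,0]
  ]
}}

```text
time: 13.0
position: [0.4789, -0.062, 0.0833]
eef_rot: [0.0, 0.624, 0.781, 0.0]
force: [4.3, 0.5, 1.0]
width: 0.229
grip_force: 3.0
```

{"op": "carry_out", "data": {
  "series": [
    [1,0,0,0,0],
    [1,0,0,0,0],
    [1,0,0,0,0],
    [1,0,0,0,0]
  ]
}}

```text
time: 13.33
position: [0.4789, -0.0621, 0.0836]
eef_rot: [0.0, 0.624, 0.781, 0.0]
force: [-0.2, -0.0, 5.5]
width: 0.208
grip_force: 58.6
```

{"op": "carry_out", "data": {
  "series": [
    [1,0,0,-0.02,0],
    [1,0,0,-0.03,0],
    [1,0,0,-0.03,0],
    [1,0,0,-0.025,0],
    [1,-0.018,-0.007,0,0]
  ]
}}

```text
time: 13.75
position: [0.4778, -0.0799, 0.1924]
eef_rot: [0.003, 0.624, 0.782, 0.001]
force: [2.9, -0.8, -2.3]
width: 0.211
grip_force: 59.2
```

{"op": "carry_out", "data": {
  "series": [
    [1,-0.036,-0.0145,0,0],
    [1,-0.036,-0.0145,0,0],
    [1,-0.036,-0.0145,0,0],
    [1,-0.036,-0.0145,0,0],
    [1,-0.036,-0.0145,0,0]
  ]
}}

```text
time: 14.17
position: [0.4441, -0.2743, 0.1882]
eef_rot: [-0.0, 0.624, 0.781, 0.0]
force: [1.1, 0.4, -3.3]
width: 0.211
grip_force: 59.2
```

{"op": "carry_out", "data": {
  "series": [
    [1,-0.036,-0.0145,0,0],
    [1,-0.036,-0.0145,0,0],
    [1,-0.036,-0.0145,0,0],
    [1,-0.026,-0.01,0,1.1],
    [1,0,0,0,1.25]
  ]
}}

```text
time: 14.58
position: [0.4214, -0.4205, 0.1881]
eef_rot: [0.001, 0.703, 0.711, -0.001]
force: [-0.9, 0.6, -3.1]
width: 0.213
grip_force: 59.2
```

{"op": "carry_out", "data": {
  "series": [
    [1,0,0,0,1.25],
    [1,0,0,0,1.25],
    [1,0,0,0,1.25],
    [1,0,0,0,0],
    [1,0,0,0,0]
  ]
}}

```text
time: 15.0
position: [0.4223, -0.415, 0.188]
eef_rot: [-0.0, 0.807, 0.591, -0.0]
force: [0.1, -0.2, -3.1]
width: 0.212
grip_force: 59.3
```

Run:
```python
from h import *
s,im,d=look('port2',['port_seat']); print(s['width'],s['eef_rot'])
P=pts(d,s); ok=(d>0)
m=ok&(P[...,2]>.094)&(P[...,2]<.112)&(np.hypot(P[...,0]-.45,P[...,1]+.33)<.045)
n,l,st,c=cv2.connectedComponentsWithStats(m.astype(np.uint8)); S=[]
for i in range(1,n):
    if st[i,4]>12: S.append(np.median(P[l==i],0)); print(st[i],np.round(S[-1],4))
S=np.array(S); c=S.mean(0); v=S-c; print('port',c,'ang',np.degrees(np.arctan2(v[:,1],v[:,0]))%90,'r',np.hypot(v[:,0],v[:,1]))
zf=s['position'][2]-.0836+.0565
flat(s,im,d,zf,s['position'][:2])
r=rect(s,im,zf,s['position'][:2]); cv2.imwrite('pics/held.png',np.clip(r*1.3,0,255).astype(np.uint8))
```

```text
15.0 [ 0.4223 -0.415   0.188 ] yaw 72.45 w 0.212
port_seat [([0.4466, -0.3318, 0.0838], 0.86)]
0.21162464182310547 [-3.06052485e-04  8.06678205e-01  5.90990844e-01 -3.16536290e-05]
[299  52  11  12  96] [ 0.4693 -0.3169  0.103 ]
[243  58  12  11  96] [ 0.4355 -0.3098  0.1029]
[304 107  11  10  84] [ 0.4621 -0.3508  0.1032]
[250 112  10  10  82] [ 0.4283 -0.3436  0.1034]
port [ 0.44882241 -0.33027438  0.10311634] ang [33.06784019 33.04524375 32.95632425 33.05326685] r [0.02447783 0.02443579 0.02444205 0.0244399 ]
face 7499 ((421.45989990234375, -415.6207580566406), 35.41154098510742) [ 0.42608768 -0.40107534  0.16097274] knob 2334 [ 0.42222625 -0.41215843  0.18928454]
tilt [-0.00247162 -0.00742687]
```

View pics/held.png

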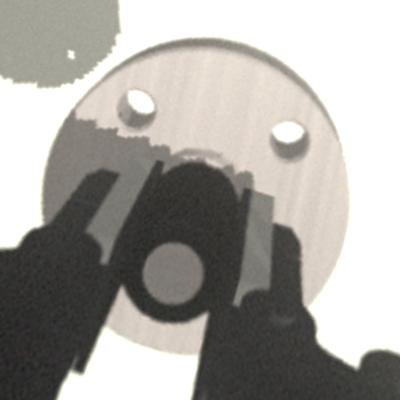

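{"op": "carry_out", "data": {
  "series": [
    [1,0.022,0,0,0],
    [1,0.03,0,0,0],
    [1,0.025,0,0,0],
    [1,0.012,0,0,0],
    [1,0,0,0.015,0]
  ]
}}

```text
time: 15.52
position: [0.4511, -0.3289, 0.1753]
eef_rot: [0.002, 0.806, 0.591, 0.001]
force: [1.0, -1.1, -3.2]
width: 0.21
grip_force: 59.3
```

{"op": "carry_out", "data": {
  "series": [
    [1,0,0,0.015,0],
    [1,0,0,0.006,0],
    [1,0,0,0,0],
    [1,0,0,0,0]
  ]
}}

```text
time: 15.85
position: [0.4495, -0.3307, 0.1524]
eef_rot: [-0.0, 0.808, 0.59, -0.0]
force: [0.1, 0.4, -2.4]
width: 0.207
grip_force: 59.2
```

Run:
```python
from h import *
s,im,d=look('port3',[]); print(s['force'],delta(s,[.4496,-.3301,.15]))
zf=s['position'][2]-.0836+.0565
r=rect(s,im,zf,s['position'][:2]); cv2.imwrite('pics/held2.png',np.clip(r[:260]*1.3,0,255).astype(np.uint8))
```

```text
15.85 [ 0.4495 -0.3307  0.1524] yaw 72.29 w 0.207
[ 0.09173734  0.36299988 -2.43375155] [ 6.33659621e-04 -7.76170238e-05  2.39215793e-03]
```

View pics/held2.png

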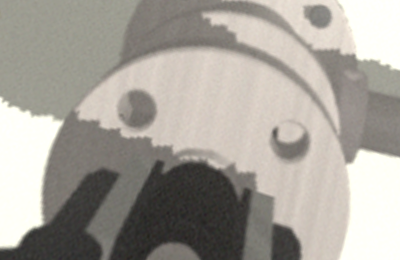

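{"op": "carry_out", "data": {
  "series": [
    [1,0.0006,0,0.004,0],
    [1,0,0,0.004,0],
    [1,0,0,0.004,0],
    [1,0,0,0,0],
    [1,0,0,0,0]
  ]
}}

```text
time: 16.32
position: [0.4496, -0.3298, 0.1401]
eef_rot: [-0.0, 0.808, 0.59, -0.0]
force: [-0.2, -0.7, -2.6]
width: 0.215
grip_force: 59.2
```

{"op": "carry_out", "data": {
  "series": [
    [1,0,0,0.003,0],
    [1,0,0,0.003,0],
    [1,0,0,0,0]
  ]
}}

```text
time: 16.57
position: [0.4495, -0.3297, 0.1337]
eef_rot: [-0.0, 0.808, 0.59, -0.0]
force: [-0.2, 0.2, -2.7]
width: 0.21
grip_force: 59.2
```

{"op": "carry_out", "data": {
  "series": [
    [1,0,0,0.003,0],
    [1,0,0,0.002,0],
    [1,0,0,0,0]
  ]
}}

```text
time: 16.82
position: [0.4495, -0.3297, 0.1288]
eef_rot: [-0.0, 0.808, 0.59, -0.0]
force: [-0.4, -0.2, -3.3]
width: 0.206
grip_force: 59.2
```

{"op": "carry_out", "data": {
  "series": [
    [1,0,0,0.002,0],
    [1,0,0,0.0015,0],
    [1,0,0,0,0]
  ]
}}

```text
time: 17.07
position: [0.4496, -0.3298, 0.1255]
eef_rot: [-0.0, 0.808, 0.59, -0.0]
force: [1.0, 0.1, -3.3]
width: 0.213
grip_force: 59.2
```

{"op": "carry_out", "data": {
  "series": [
    [1,0,0,0.001,0],
    [1,0,0,0,0]
  ]
}}

```text
time: 17.23
position: [0.4497, -0.3298, 0.1247]
eef_rot: [-0.0, 0.808, 0.59, -0.0]
force: [0.2, 0.9, -3.4]
width: 0.211
grip_force: 59.2
```

{"op": "carry_out", "data": {
  "series": [
    [1,0,0,0.001,0],
    [1,0,0,0,0]
  ]
}}

```text
time: 17.4
position: [0.4498, -0.3299, 0.1242]
eef_rot: [0.0, 0.808, 0.59, 0.0]
force: [-1.1, 2.0, 4.2]
width: 0.207
grip_force: 60.2
```

{"op": "carry_out", "data": {
  "series": [
    [0.5,0,0,0,0],
    [0.2,0,0,0,0],
    [0,0,0,0,0],
    [0,0,0,0,0]
  ]
}}

```text
time: 17.73
position: [0.4498, -0.3299, 0.1238]
eef_rot: [0.0, 0.808, 0.59, 0.0]
force: [-0.3, 0.5, -0.2]
width: 0.5
grip_force: 0.0
```

{"op": "carry_out", "data": {
  "series": [
    [0,0,0,-0.01,0],
    [0,0,0,-0.02,0],
    [0,0,0,-0.03,0],
    [0,0,0,-0.04,0],
    [0,0,0,0,0]
  ]
}}

```text
time: 18.15
position: [0.4518, -0.3317, 0.231]
eef_rot: [0.005, 0.808, 0.59, 0.001]
force: [1.3, -0.6, 1.6]
width: 0.5
grip_force: 0.0
```

Run:
```python
from h import *
s,im,d=look('end',['flange_a_center']); print(s['force'])
flat(s,im,d,.097,(.4497,-.330))
env.capture('top')
for n in 'abcd': print([(np.round(w('top',x['at']),3),round(float(x['p']),2)) for x in env.mark_of('top',f'flange_{n}_center')[:3]])
```

```text
18.15 [ 0.4518 -0.3317  0.231 ] yaw 72.26 w 0.5
flange_a_center [([0.4485, -0.3285, 0.0936], 0.87)]
[ 1.2839503  -0.60846318  1.64057383]
face 4561 ((448.96331787109375, -330.5448303222656), 35.25331115722656) [ 0.4507353  -0.32636313  0.0971414 ] knob 585 [ 0.44929528 -0.32952155  0.12498074]
tilt [-2.96035322e-04 -6.85815566e-06]
[(array([0.432, 0.101, 0.029]), 0.74)]
[(array([0.621, 0.198, 0.04 ]), 0.57)]
[(array([0.603, 0.267, 0.048]), 0.81)]
[(array([0.618, 0.198, 0.041]), 0.59), (array([0.59 , 0.344, 0.045]), 0.56)]
```

Flush: the face is at 97.1 mm, level and centred, and the other flanges have not moved.

```bash
python3 -c "
from plant import env
print(env.sign_off())"
```

```text
the job is handed in; nothing more can be done
None
```

The 12 mm four-hole flange was laid knob-up on the foam, let go, and now sits flush and level over the port studs; the job is handed in with no verdict shown, the other three flanges still measure in place (the loose items were not re-measured), and I viewed 13 pictures, over the limit of 10.

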